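Lock the lens ring, then hold a bar over the inspection camera

ROBOT

A 6-joint arm with a two-finger parallel gripper is mounted at the origin on a cart in front of the work surface, level with it; the furniture and walls round the work are solid. World frame = base frame: x ahead of the robot, y to its left, z up, the work surface at z = 0. Lengths are in m, angles in degrees, forces in N, time in s.
With the tool pointing down it reaches from about 0.3 to 0.775 m from the base axis. Payload 14.6 kg.
Tool frame: the origin (TCP) lies at the very end of the fingers, on their centre line; the grasp point (between the pads) lies 19 mm behind it; z points along the fingers, y is the line along which they close (so a half turn about z gives the same grasp; the last joint's range is limited). The gripper opens to 94 mm and grips with 3 to 60 N. Pads are 16 mm wide; open, the fingers measure 119 mm over their backs; the gripper's body (75 mm by 177 mm) begins 78 mm behind the grasp point.
Start: joints at [67.288, 17.183, 87.147, -0, 75.671, -3.816], TCP at [0.178, 0.52, 0.205] pointing down, gripper open.
Joint ranges: [-173.82, 173.82], [-45.26, 126.66], [13.44, 144.39], [-59.66, 239.66], [0, 175.72], [-146.38, 146.38]. Speed limits (degrees/s): [127.2, 127.2, 147.25, 180, 180, 180].

INTERFACE

Orientations are given as [roll, pitch, yaw] about the fixed x, y, z axes, in that order (R = Rz(yaw) Ry(pitch) Rx(roll)).
In Python, from workcell import robot gives the robot as it stands. The module is installed in compiled form; this text tells all that it offers.
- The arm moves only by the tool play_rows, never from a script. Its argument "steps" is one flat list of numbers, 7 for each row, row after row: the turn, a rotation vector about the tool's x, y, z in rad, then the shift along the tool's x, y, z in cm, then the finger opening in cm, from 0 to 9.4. In form: [rx, ry, rz, x, y, z, hand, rx, ry, rz, x, y, z, hand, ...]. A call has 1 to 12 rows; each row is the pose to reach, as a shift and turn from the pose commanded when the call began, along the tool's axes at that moment; what a row does not reach only later rows make up. A row lasts 1/10 s, in which the tool goes at most 50 mm and 8.59 degrees, less where a joint would pass 70% of its speed; a pose out of reach is approached as far as the arm can. A call with a gripper value outside its range is refused whole. The fingers move at their own pace and stop on an object; the grip force is fixed at half the most. Time passes only in rows, so rows that repeat a pose let the fingers close. It gives the time, the measured TCP pose, the force, the opening and the grip force at its end, in the units of the state.
- robot.sense(): the state, without advancing time (a new reading comes with each control period).
- robot.grab_frame(name): name is "side" or "top" or "wrist"; returns a dict with "image" (480x640x3 uint8, blue, green, red), "range_z" (480x640 float32, m along the optical axis (not along the pixel's ray), 0 where there is no reading), "fx", "fy", "cx", "cy" (pixels), "R" (3x3) and "t" (3): a world point X has camera coordinates R X + t; the wrist camera has in their place "tool_from_camera" (4x4, takes a point from camera to tool coordinates, whose origin is the TCP and whose axes are the flange's). Camera axes: x right, y down, z forward; pixel columns grow to the right and rows downward; lengths in m; the calibration is good to about 2 mm. The wrist camera is an equidistant fisheye: a pixel r from the principal point sees the ray r / f radians off the axis. A picture is of the moment at which its call begins: read the wrist's pose just before it.
- robot.finish_job(): hands the job in; it is judged then, once.
The state is a dict: "time_s": time; "joint_positions": joint angles; "qd": joint speeds; "tau": joint torques, N m; "ee_pos": TCP position; "eef_rot": TCP orientation; "contact_force": force on the tool from outside, world axes, zero at the start; "moment": the same for the moment, N m; "opening": finger opening in m; "grasp_force": force on a finger pad.
Only numpy, scipy, OpenCV 4.12 (cv2) and the standard library are available. Lean on these libraries where they do the work, as an engineer would, in place of code of your own. Each camera call takes 0.05 s, during which the arm holds its last target. There are 200 camera calls.

TASK

The inspection camera on the bench looks upward through its lens. First lock its lens ring: turn the ring by its upright pin until the pin lines up with the small raised rib on the housing, and let go of it. Then take the longest of the three metal bars by its middle, lift it over the things standing between without disturbing them or the other bars, and finish while still holding it: level and still, centred over the lens, its ends lying in the gaps of the two forks, with its underside about 10 mm above the lens ring; the bar must never touch the camera, its ring or its forks.

Things in the scene. Friction and masses are not known exactly. Their poses are not given: they have to be found in the camera images.
- lens_top (a point): Point on the lens axis of the inspection camera, level with the top face of the lens ring, 48 mm above the bench. Its axes are the camera's: z up, y along the box's long side and from fork to fork, -x the long side that carries the ring's pin. The bar's centre is to hover over this point, the bar parallel to y, its underside about 10 mm above it.
- lock_ring (a joint): Angle of the dark steel lens ring (80 mm across, axis the lens axis), rad, growing counter-clockwise seen from above; turns from 0 to a stop at 1.5, stays where left (1.2 N at the pin turns it). 1.10 is the locked mark, where the pin lines up with a small raised rib (9 x 5 mm, 6 mm high) on the housing just outside the ring, 60 mm from the axis. It starts unlocked, at 0 to 0.4.
- lug (a point): The ring's round upright steel pin, 12.4 mm thick, standing 30 mm up from the ring at 50 mm from the lens axis, on the camera's -x side; its top is 78 mm above the bench. This point is on its axis at mid height, 63 mm above the bench. At joint value q the pin lies at angle 2.39 + q from the camera's x axis, counter-clockwise.
- strip_a_mid (a point): The longest bar: square plain metal bar, 15 x 250 x 15 mm, about 0.4 kg, lying on the bench. The point is its centre, 7.5 mm above the bench; y is its length. Middle of the length is also its balance point.
- strip_b_mid (a point): A shorter metal bar, 18 x 160 x 18 mm, its centre; leave it alone.
- strip_c_mid (a point): A shorter metal bar, 12 x 200 x 12 mm, its centre; leave it alone.
- roller_a_mid (a point): Black roller standing on end, diameter 33, height 38 mm, between the bars and the camera; its centre. Leave it alone.
- box_small_mid (a point): Small brown card box, 63 x 89 mm, 61 mm high, between the bars and the camera; its centre. Leave it alone.
- bush_brass_mid (a point): Flanged brass bush standing on end, diameter 41, height 35 mm, between the bars and the camera; its centre. Leave it alone.
- camera: Inspection camera: grey box fixed to the bench, 130 (x) x 240 (y) x 36 mm high, round lens mid-top; origin at the centre of its underside, axes as the lens point's. At y = +100 and -100 mm stands a fork: two square 10 mm posts, up to 80 mm above the bench, with a free gap of 36 mm (x = -18 to +18), its floor 42 mm above the bench. The bar is to hover in both gaps.
- strip_a: The longest bar itself; the origin is the centre of its underside, y its length.

How it is judged (in metres and radians):
On the way, in this order (a step that is already met when the one before it is completed fails the run):
1. the lens ring is at its locked mark (within 0.12 rad), at rest and let go, the long bar still down (value of joint lock_ring between 0.98 and 1.22 rad and velocity of joint lock_ring between -0.05 and 0.05 rad/s and contact force between camera and the fingers below 0.1 N and height (world z) of strip_a_mid below 0.03 m), for 0.2 s.
2. with the ring still locked, the longest bar is lifted off the bench (value of joint lock_ring between 0.98 and 1.22 rad and height (world z) of strip_a_mid above 0.04 m and contact force between strip_a and the fingers above 1 N), for 0.2 s.
At the end, for the whole second after the job is handed in: Ring within 0.12 rad of its mark; the fingers hold the longest bar still, within 0.08 rad of the camera's long axis, 7 mm sideways and 12 mm lengthways of the lens axis, underside 4 to 17 mm above the ring, not touching the camera; the other things within 20 mm of their places (value of joint lock_ring between 0.98 and 1.22 rad and x of strip_a_mid in the frame of lens_top between -0.007 and 0.007 m and y of strip_a_mid in the frame of lens_top between -0.012 and 0.012 m and z of strip_a_mid in the frame of lens_top between 0.0115 and 0.0245 m and angle between the y axis of strip_a_mid and the y axis of lens_top, either way round below 0.08 rad and contact force between strip_a and camera below 0.05 N and contact force between strip_a and the fingers above 2 N and linear speed of strip_a below 0.02 m/s and distance of each of strip_b_mid, strip_c_mid, roller_a_mid, box_small_mid, bush_brass_mid from where it was at the start of the episode below 0.02 m); the arm keeps its last pose, push and grip.
It fails at once if the bar touches the camera, its ring or its forks (contact force between strip_a and camera above 0.5 N).
It fails at once if another bar, the roller, the box or the bush is moved more than 20 mm (distance of any of strip_b_mid, strip_c_mid, roller_a_mid, box_small_mid, bush_brass_mid from where it was at the start of the episode above 0.02 m).
It also fails if it takes over 64 s, if anything falls off the work surface, if the arm or the gripper's body presses on something with over 40 N, if the wrist force passes 120 N, or if a joint passes its speed limit or range.

## Working session

There is one attempt and no reset: what is moved stays moved. The work goes in short steps, Python scripts to look and compute and a tool call to move; the robot and the scene stay as the last step left them, time stands still between calls to the robot, and variables do not carry over. Pictures are saved under pics/ and viewed, at most 10 in all, crops included, and the job is handed in when it is done.

Besides the shell and the picture viewer there is one more tool, called after "Emit:" as name(argument=value, ...), one argument or row to a line, values as JSON. play_rows: Moves the arm, as the interface text tells. Its arguments: {"type":"object","properties":{"steps":{"type":"array"}},"required":["steps"]}

```bash
mkdir -p pics; python3 - <<'E'
from workcell import robot
import cv2,numpy as np,pickle
s=robot.sense();print(s)
for n in("top","side"):
    f=robot.grab_frame(n);cv2.imwrite(f"pics/{n}0.png",f["image"]);pickle.dump(f,open(f"{n}0.pkl","wb"))
    print(n,f["fx"],f["fy"],f["cx"],f["cy"],f["R"],f["t"],-f["R"].T@f["t"])
E
```

```text
{'time_s': 0.0, 'joint_positions': array([ 6.72875288e+01,  1.72145330e+01,  8.71803096e+01,  1.38730728e-04,
        7.56696487e+01, -3.81504719e+00]), 'qd': array([ 0.06057816,  0.01603188, -0.03962682,  0.02247022, -0.05570603,
        0.02060522]), 'tau': array([-1.30981261e-03, -5.31808913e+01, -3.52732694e+01,  7.07975356e-02,
        2.44443468e-02, -5.80396181e-05]), 'ee_pos': array([0.17802517, 0.52011686, 0.20489675]), 'eef_rot': array([-1.79935661e+02, -4.42506667e-03,  1.61102539e+02]), 'contact_force': array([-0.54787443,  0.37634789,  0.25408362]), 'moment': array([-0.0472524 ,  0.02796185,  0.01935277]), 'grasp_force': 0.0, 'opening': 0.09395149764922754}
top 531.2767449400098 531.2767449400098 321.17434595980984 247.07105727858044 [[-0.00563281 -0.99995924  0.00705643]
 [-0.98662859  0.004408   -0.16292509]
 [ 0.16288735 -0.00787981 -0.98661321]] [0.05247183 0.53235703 0.93318514] [0.37353018 0.05747638 1.00705683]
side 618.7056664411481 618.7056664411481 320.5728435419906 236.5032877748145 [[ 0.93088129 -0.36529399 -0.00450818]
 [-0.22028929 -0.55143493 -0.80460682]
 [ 0.29143206  0.74998654 -0.59379082]] [-0.46424733  0.19847053  1.08328692] [ 0.16017554 -0.87259378  0.80084365]
```

View pics/top0.png

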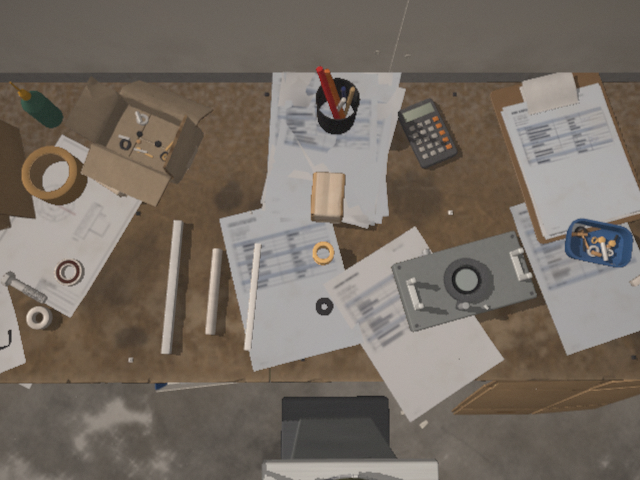

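View pics/side0.png

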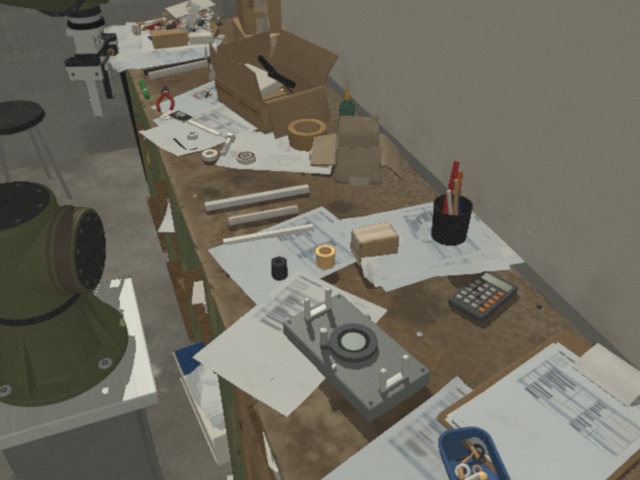

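```bash
python3 - <<'E'
import cv2
a=cv2.imread("pics/top0.png")[225:340,385:545];b=cv2.imread("pics/side0.png")[285:420,275:435]
a=cv2.resize(a,(640,460),interpolation=cv2.INTER_CUBIC)
b=cv2.resize(b,(640,540),interpolation=cv2.INTER_CUBIC)[:460]
cv2.imwrite("pics/crop.png",cv2.resize(cv2.vconcat([cv2.hconcat([a,b])]),(800,288)))
cv2.imwrite("pics/crop.png",cv2.resize(cv2.hconcat([a,b]),(800,288),interpolation=cv2.INTER_AREA))
E
```

```text
(no output)
```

View pics/crop.png

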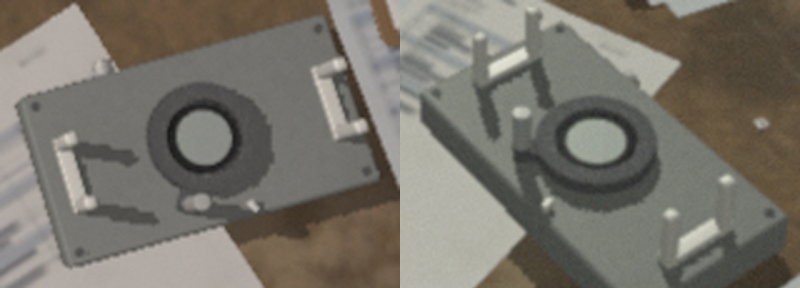

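```bash
cat > h.py <<'E'
import numpy as np,cv2,pickle
def ray(f,uv):
    uv=np.atleast_2d(np.asarray(uv,float))
    d=np.c_[(uv[:,0]-f["cx"])/f["fx"],(uv[:,1]-f["cy"])/f["fy"],np.ones(len(uv))]@f["R"]
    return -f["R"].T@f["t"],d
def plane(f,uv,z):
    c,d=ray(f,uv);return c+d*((z-c[2])/d[:,2])[:,None]
def cloud(f):
    v,u=np.mgrid[:480,:640];Z=f["range_z"]
    p=np.stack([(u-f["cx"])/f["fx"]*Z,(v-f["cy"])/f["fy"]*Z,Z],-1)-f["t"]
    p=p@f["R"];p[Z==0]=np.nan;return p
def blobs(m,minA=15):
    n,l,s,c=cv2.connectedComponentsWithStats(m.astype(np.uint8));return [(i,l==i,s[i],c[i]) for i in range(1,n) if s[i,4]>=minA]
E
python3 - <<'E'
from h import *
np.set_printoptions(precision=4,suppress=True)
for n in("top","side"):
    f=pickle.load(open(n+"0.pkl","rb"));P=cloud(f);z=P[...,2]
    print(n)
    roi=(P[...,0]>.2)&(P[...,0]<.65)&(abs(P[...,1])<.45)
    for nm,lo,hi,A in(("tall",.066,.1,6),("low",.009,.09,60)):
        for i,m,s,c in blobs(roi&(z>lo)&(z<hi),A):
            p=P[m];r=cv2.minAreaRect((p[:,:2]*1000).astype(np.float32))
            print(nm,"px",c.round(1),"n",s[4],"med",np.median(p,0),"zmax",p[:,2].max().round(3),"rect",np.round(r[0],1),np.round(r[1],1),round(r[2],1))
    if n=="top":
        g=cv2.cvtColor(f["image"],cv2.COLOR_BGR2GRAY)
        lo,hi=(435,240,)
        sub=g[225:340,385:545];print("gray lens/ring/box",g[280,466],g[262,466],g[290,430])
E
```

```text
top
tall px [519.6 251. ] n 42 med [ 0.5183 -0.3021  0.0778] zmax 0.082 rect [ 518.9 -304. ] [9.4 9.7] 26.4
tall px [528.  275.9] n 46 med [ 0.4736 -0.3144  0.0775] zmax 0.083 rect [ 474.3 -315.8] [9.7 9.8] 2.6
tall px [412.9 280.8] n 36 med [ 0.4656 -0.1105  0.0795] zmax 0.082 rect [ 466.1 -111. ] [10.5  9.4] 52.9
tall px [420.6 306. ] n 37 med [ 0.422  -0.1226  0.079 ] zmax 0.083 rect [ 422.3 -123.1] [9.3 9.7] 18.5
tall px [464.7 305.8] n 50 med [ 0.4217 -0.2     0.0775] zmax 0.082 rect [ 421.8 -201.2] [12.2 10.8] 84.1
low px [324.7 204.2] n 3909 med [0.6174 0.0389 0.0177] zmax 0.066 rect [611.7  45.3] [235.8  76.6] 90.0
low px [141.  192.2] n 801 med [0.6379 0.3777 0.0524] zmax 0.059 rect [629.3 391.3] [115.1  41.5] 89.7
low px [573.8 239.2] n 285 med [ 0.5556 -0.4239  0.0244] zmax 0.029 rect [ 546.8 -431.1] [84.2 37.5] 0.1
low px [171.7 287.4] n 1174 med [0.4613 0.3287 0.0151] zmax 0.022 rect [465.9 329.5] [ 17.2 248.4] 87.0
low px [463.1 281.2] n 9299 med [ 0.4688 -0.2077  0.0367] zmax 0.083 rect [ 475.5 -212.1] [140.4 240.4] 15.1
low px [323.3 252.4] n 284 med [0.5252 0.0462 0.
[... 1152 characters left out ...]
30 med [0.456  0.2482 0.0153] zmax 0.021 rect [457.7 250.1] [ 22.6 160.3] 85.5
low px [370.6 250.1] n 2289 med [0.6148 0.0105 0.0217] zmax 0.065 rect [615.1  47.7] [238.2  74.2] 88.7
low px [267.7 233. ] n 367 med [0.4427 0.1783 0.0115] zmax 0.016 rect [448.6 179. ] [ 18.6 199.8] 85.8
low px [325.  255.1] n 375 med [0.5253 0.0395 0.0287] zmax 0.04 rect [527.4  46.3] [40.8 41.7] 10.5
low px [278.7 266.6] n 316 med [0.4256 0.0368 0.0332] zmax 0.042 rect [426.6  45.6] [33.8 36.8] 12.8
low px [355.3 354.6] n 9711 med [ 0.4665 -0.2383  0.0361] zmax 0.082 rect [ 478.1 -210.8] [143.8 244.7] 15.1
low px [462.4 434.8] n 654 med [ 0.563  -0.4218  0.0222] zmax 0.03 rect [ 551.  -421.2] [57.4 85.6] 89.7
```

```bash
cat > rel.py <<'E'
# usage: rel.py x y z yaw [x y z yaw ...] -> rows (rx ry rz x y z[cm]) from the present pose
import sys,numpy as np
from scipy.spatial.transform import Rotation as R
from workcell import robot
s=robot.sense();Rc=R.from_euler("xyz",s["eef_rot"],degrees=True)
print("t %.2f"%s["time_s"],s["ee_pos"].round(4),s["eef_rot"].round(2),"op",round(s["opening"],4),"g",round(s["grasp_force"],1),"F",s["contact_force"].round(1),"j",s["joint_positions"].round(1))
a=np.array(sys.argv[1:],float).reshape(-1,4)
for r in a:
    rv=(Rc.inv()*R.from_euler("xyz",[180,0,r[3]],degrees=True)).as_rotvec()
    print(np.round(rv,3).tolist(),np.round(Rc.inv().apply(r[:3]-s["ee_pos"])*100,2).tolist())
E
python3 rel.py .4 .2 .2 71
```

```text
t 0.10 [0.178  0.5201 0.2049] [-179.94   -0.    161.1 ] op 0.0943 g 0.0 F [0.1 0.7 0.1] j [67.3 17.2 87.2 -0.  75.7 -3.8]
[-0.001, 0.001, 1.573] [-31.37, -23.1, 0.52]
```

Emit:
play_rows(
  steps=[0, 0, 1.57, -31.4, -23.1, 0.5, 5, 0, 0, 1.57, -31.4, -23.1, 0.5, 5, 0, 0, 1.57, -31.4, -23.1, 0.5, 5, 0, 0, 1.57, -31.4, -23.1, 0.5, 5, 0, 0, 1.57, -31.4, -23.1, 0.5, 5, 0, 0, 1.57, -31.4, -23.1, 0.5, 5, 0, 0, 1.57, -31.4, -23.1, 0.5, 5, 0, 0, 1.57, -31.4, -23.1, 0.5, 5, 0, 0, 1.57, -31.4, -23.1, 0.5, 5, 0, 0, 1.57, -31.4, -23.1, 0.5, 5, 0, 0, 1.57, -31.4, -23.1, 0.5, 5, 0, 0, 1.57, -31.4, -23.1, 0.5, 5],
)

```text
time_s: 1.3
ee_pos: [0.4003, 0.2, 0.2002]
eef_rot: [-180.0, 0.0, 71.1]
contact_force: [-0.1, -0.6, 0.3]
opening: 0.0495
grasp_force: 0.0
```

```bash
python3 rel.py .4233 -.2006 .17 -14.9
```

```text
t 1.30 [0.4003 0.2    0.2002] [-1.7998e+02  2.0000e-02  7.1070e+01] op 0.0495 g 0.0 F [-0.1 -0.6  0.3] j [ 21.9   4.3 103.2  -0.   72.6  40.8]
[-0.0, 0.001, 1.501] [-37.14, 15.17, 3.03]
```

Emit:
play_rows(
  steps=[0, 0, 1.5, -37.1, 15.2, 3, 5, 0, 0, 1.5, -37.1, 15.2, 3, 5, 0, 0, 1.5, -37.1, 15.2, 3, 5, 0, 0, 1.5, -37.1, 15.2, 3, 5, 0, 0, 1.5, -37.1, 15.2, 3, 5, 0, 0, 1.5, -37.1, 15.2, 3, 5, 0, 0, 1.5, -37.1, 15.2, 3, 5, 0, 0, 1.5, -37.1, 15.2, 3, 5, 0, 0, 1.5, -37.1, 15.2, 3, 5, 0, 0, 1.5, -37.1, 15.2, 3, 5, 0, 0, 1.5, -37.1, 15.2, 3, 5, 0, 0, 1.5, -37.1, 15.2, 3, 5],
)

```text
time_s: 2.5
ee_pos: [0.4244, -0.1999, 0.1704]
eef_rot: [-180.0, 0.0, -14.4]
contact_force: [0.4, -0.4, 1.0]
opening: 0.0496
grasp_force: 0.0
```

```bash
python3 rel.py .4233 -.2006 .055 -14.9; python3 - <<'E'
from workcell import robot
import cv2,pickle
s=robot.sense();f=robot.grab_frame("wrist");f["s"]=s
pickle.dump(f,open("w1.pkl","wb"));cv2.imwrite("pics/w1.png",f["image"]);print(f["tool_from_camera"].round(4),f["fx"],f["cx"],f["cy"])
E
```

```text
t 2.50 [ 0.4244 -0.1999  0.1704] [-1.800e+02  1.000e-02 -1.443e+01] op 0.0496 g 0.0 F [ 0.4 -0.4  1. ] j [-29.7   8.8 102.3   0.   68.9  74.7]
[-0.0, 0.0, 0.008] [-0.08, 0.1, 11.54]
[[-6.000e-04 -9.576e-01 -2.883e-01  8.330e-02]
 [ 1.000e+00 -6.000e-04 -2.000e-04  2.100e-03]
 [ 0.000e+00 -2.883e-01  9.576e-01 -1.800e-01]
 [ 0.000e+00  0.000e+00  0.000e+00  1.000e+00]] 371.64829954431775 311.89412508071587 241.00396921818245
```

View pics/w1.png

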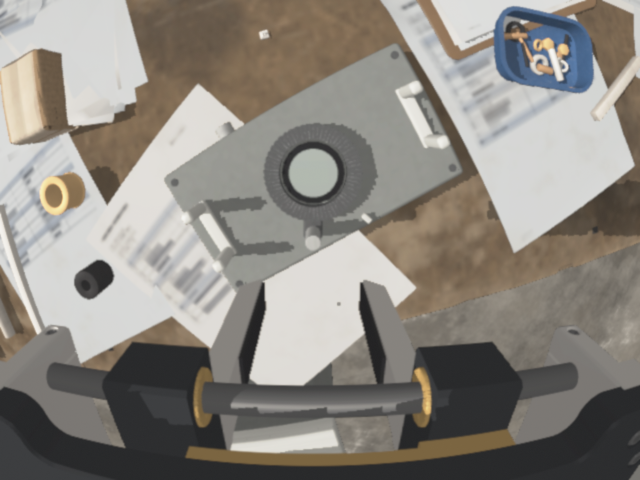

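```bash
cat >> h.py <<'E'
from scipy.spatial.transform import Rotation as Ro
def wplane(f,uv,z):
    out=[]
    for u,v in np.atleast_2d(uv):
        d=np.array([u-f["cx"],v-f["cy"]]);r=np.hypot(*d);th=r/f["fx"]
        c=np.r_[np.sin(th)*d/max(r,1e-9),np.cos(th)]
        T=f["tool_from_camera"];Rt=Ro.from_euler("xyz",f["s"]["eef_rot"],degrees=True)
        D=Rt.apply(T[:3,:3]@c);O=f["s"]["ee_pos"]+Rt.apply(T[:3,3]);out.append(O+D*(z-O[2])/D[2])
    return np.array(out)
E
python3 - <<'E'
from h import *
np.set_printoptions(precision=4,suppress=True)
f=pickle.load(open("w1.pkl","rb"))
g=cv2.cvtColor(f["image"],cv2.COLOR_BGR2GRAY)
m=np.zeros(g.shape,np.uint8);cv2.floodFill(g.copy(),cv2.copyMakeBorder(m,1,1,1,1,0),(313,173),255,12,12,cv2.FLOODFILL_MASK_ONLY)
mk=np.zeros((482,642),np.uint8);cv2.floodFill(g,mk,(313,173),255,10,10,cv2.FLOODFILL_FIXED_RANGE|cv2.FLOODFILL_MASK_ONLY)
mm=mk[1:-1,1:-1];v,u=np.nonzero(mm);print("lens",len(u),u.mean(),v.mean())
L=wplane(f,[[u.mean(),v.mean()]],.046)[0];print(L)
p=wplane(f,[[313,241]],.078)[0];r=wplane(f,[[367,217]],.042)[0]
for n,q in(("pin",p),("rib",r)):
    d=(q-L)[:2];print(n,q,np.hypot(*d),np.degrees(np.arctan2(d[1],d[0])))
# fork post tops
print(wplane(f,[[186,216],[224,265],[405,86],[445,142]],.08))
E
```

```text
lens 1686 312.8315539739027 172.46619217081852
[ 0.4723 -0.2151  0.046 ]
pin [ 0.4249 -0.2029  0.078 ] 0.048982582532964274 165.63038608044465
rib [ 0.4236 -0.2505  0.042 ] 0.06024354339156234 -143.98596703420372
[[ 0.4697 -0.1128  0.08  ]
 [ 0.4239 -0.13    0.08  ]
 [ 0.5227 -0.2972  0.08  ]
 [ 0.4758 -0.3183  0.08  ]]
```

Emit:
play_rows(
  steps=[0, 0, 0.008, 0, 0.18, 4, 5, 0, 0, 0.008, 0, 0.18, 8, 5, 0, 0, 0.008, 0, 0.18, 11.4, 5, 0, 0, 0.008, 0, 0.18, 11.4, 5, 0, 0, 0.008, 0, 0.18, 11.4, 2.5, 0, 0, 0.008, 0, 0.18, 11.4, 1, 0, 0, 0.008, 0, 0.18, 11.4, 0.5, 0, 0, 0.008, 0, 0.18, 11.4, 0.5, 0, 0, 0.008, 0, 0.18, 11.4, 0.5],
)

```text
time_s: 3.45
ee_pos: [0.4242, -0.202, 0.0571]
eef_rot: [180.0, -0.1, -15.2]
contact_force: [0.4, 1.5, 0.9]
opening: 0.0136
grasp_force: 0.7
```

```bash
python3 rel.py $(python3 - <<'E'
import numpy as np
c=np.array([.4720,-.2143])
for a in (175.2,185.2,195.2,205.2,215.4): 
    t=np.radians(a);p=c+.05*np.array([np.cos(t),np.sin(t)]);print(*p,.056,a-180)
E
)
```

```text
t 3.45 [ 0.4242 -0.202   0.0571] [ 1.7999e+02 -6.0000e-02 -1.5240e+01] op 0.0136 g 0.7 F [0.4 1.5 0.9] j [-29.9  18.  108.2   0.   53.8  75.3]
[0.0, -0.001, -0.182] [0.02, 0.84, 0.11]
[0.0, -0.001, -0.357] [0.25, 1.68, 0.11]
[0.0, -0.001, -0.531] [0.63, 2.47, 0.11]
[0.001, -0.001, -0.706] [1.13, 3.18, 0.11]
[0.001, -0.001, -0.884] [1.77, 3.8, 0.11]
```

Emit:
play_rows(
  steps=[0, 0, 0, 0, 0, 0, 0.5, 0, 0, 0, 0, 0, 0, 0.5, 0, 0, -0.095, 0, 0.42, 0, 0.5, 0, 0, -0.18, 0.02, 0.84, 0, 0.5, 0, 0, -0.27, 0.12, 1.26, 0, 0.5, 0, 0, -0.357, 0.25, 1.68, 0, 0.5, 0, 0, -0.444, 0.42, 2.08, 0, 0.5, 0, 0, -0.531, 0.63, 2.47, 0, 0.5, 0, 0, -0.62, 0.87, 2.83, 0, 0.5, 0, 0, -0.706, 1.13, 3.18, 0, 0.5, 0, 0, -0.795, 1.44, 3.5, 0, 0.5, 0, 0, -0.884, 1.77, 3.8, 0, 0.5],
)

```text
time_s: 4.65
ee_pos: [0.4323, -0.2433, 0.057]
eef_rot: [179.9, -0.1, 35.6]
contact_force: [8.6, 4.4, 1.2]
opening: 0.0113
grasp_force: 30.0
```

```bash
python3 rel.py .4312 -.2433 .056 35.4
```

```text
t 4.65 [ 0.4323 -0.2433  0.057 ] [ 1.7989e+02 -1.2000e-01  3.5590e+01] op 0.0113 g 30.0 F [8.6 4.4 1.2] j [-3.360e+01  2.080e+01  1.042e+02  1.000e-01  5.490e+01  2.070e+01]
[0.002, -0.002, 0.003] [-0.09, -0.06, 0.1]
```

Emit:
play_rows(
  steps=[0, 0, 0, 0, 0, 0, 0.5, 0, 0, 0, 0, 0, 0, 0.5, 0, 0, 0, 0, 0, 0, 5, 0, 0, 0, 0, 0, 0, 5, 0, 0, 0, 0, 0, 0, 5, 0, 0, 0, 0, 0, 0, 5, 0, 0, 0, 0, 0, 0, 5, 0, 0, 0, 0, 0, -4, 5, 0, 0, 0, 0, 0, -8, 5, 0, 0, 0, 0, 0, -12, 5, 0, 0, 0, 0, 0, -15, 5, 0, 0, 0, 0, 0, -15, 5],
)

```text
time_s: 5.85
ee_pos: [0.4322, -0.2439, 0.2105]
eef_rot: [179.6, -0.1, 35.4]
contact_force: [0.6, -0.7, -0.5]
opening: 0.05
grasp_force: 0.0
```

```bash
python3 - <<'E'
from workcell import robot
import cv2,pickle
s=robot.sense();f=robot.grab_frame("wrist");f["s"]=s;pickle.dump(f,open("w2.pkl","wb"))
cv2.imwrite("pics/w2.png",cv2.resize(f["image"][60:300,150:470],(800,600),interpolation=cv2.INTER_CUBIC))
E
```

```text
(no output)
```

View pics/w2.png

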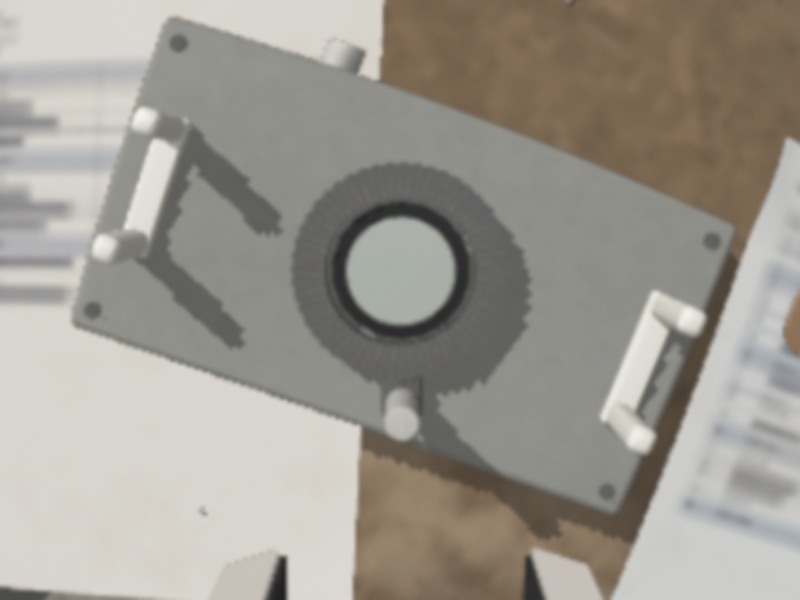

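```bash
python3 - <<'E'
from h import *
f=pickle.load(open("w2.pkl","rb"))
q=lambda u,v:[150+u/2.5,60+v/2.5]
L=wplane(f,[q(401,270)],.046)[0];p=wplane(f,[q(401.5,412)],.078)[0];print(L,p)
po=wplane(f,[q(145,121),q(104,247),q(690,320),q(639,438)],.08);print(po,po.mean(0))
y=po[:2].mean(0)-po[2:].mean(0);yaw=np.degrees(np.arctan2(-y[0],y[1]))
d=p-L;a=np.degrees(np.arctan2(d[1],d[0]))%360;print(yaw,a,np.hypot(*d[:2]),"q",np.radians(a-yaw)-2.39)
E
python3 rel.py .43 .05 .2 125 .466 .3298 .15 177
```

```text
[ 0.47243905 -0.21538613  0.046     ] [ 0.43473364 -0.24224195  0.078     ]
[[ 0.46828998 -0.1128049   0.08      ]
 [ 0.42433216 -0.1243724   0.08      ]
 [ 0.52048976 -0.30450842  0.08      ]
 [ 0.47635424 -0.3161394   0.08      ]] [ 0.47236653 -0.21445628  0.08      ]
15.204902203260414 215.46051904418383 0.04629183058449443 q 1.1051198594863192
t 5.90 [ 0.4315 -0.2435  0.2079] [ 1.7982e+02 -6.0000e-02  3.5400e+01] op 0.0499 g 0.0 F [ 1.3  1.1 -0.1] j [-33.7  10.   95.7  -0.   74.1  20.9]
[0.003, 0.002, -1.564] [16.88, -24.01, 0.74]
[0.003, 0.003, -2.471] [36.02, -44.75, 5.7]
```

Emit:
play_rows(
  steps=[0, 0, -1.56, 16.9, -24, 0, 4, 0, 0, -1.56, 16.9, -24, 0, 4, 0, 0, -1.56, 16.9, -24, 0, 4, 0, 0, -1.56, 16.9, -24, 0, 4, 0, 0, -1.56, 16.9, -24, 0, 4, 0, 0, -1.56, 16.9, -24, 0, 4, 0, 0, -1.56, 16.9, -24, 0, 4, 0, 0, -1.56, 16.9, -24, 0, 4, 0, 0, -1.56, 16.9, -24, 0, 4, 0, 0, -1.56, 16.9, -24, 0, 4, 0, 0, -1.56, 16.9, -24, 0, 4, 0, 0, -1.56, 16.9, -24, 0, 4],
)

```text
time_s: 7.1
ee_pos: [0.4292, 0.0503, 0.2052]
eef_rot: [-179.9, -0.1, 124.8]
contact_force: [0.1, -0.5, -0.2]
opening: 0.0397
grasp_force: 0.0
```

```bash
python3 rel.py .466 .3298 .12 177
```

```text
t 7.10 [0.4292 0.0503 0.2052] [-1.7990e+02 -6.0000e-02  1.2483e+02] op 0.0397 g 0.0 F [ 0.1 -0.5 -0.2] j [  1.8   2.  104.9  -0.   73.2 -33. ]
[-0.001, -0.002, -0.911] [20.83, 18.99, 8.51]
```

Emit:
play_rows(
  steps=[0, 0, -0.91, 20.8, 19, 5, 4, 0, 0, -0.91, 20.8, 19, 5, 4, 0, 0, -0.91, 20.8, 19, 5, 4, 0, 0, -0.91, 20.8, 19, 5, 4, 0, 0, -0.91, 20.8, 19, 5, 4, 0, 0, -0.91, 20.8, 19, 5, 4, 0, 0, -0.91, 20.8, 19, 5, 4, 0, 0, -0.91, 20.8, 19, 8.5, 4, 0, 0, -0.91, 20.8, 19, 8.5, 4, 0, 0, -0.91, 20.8, 19, 8.5, 4],
)

```text
time_s: 8.1
ee_pos: [0.467, 0.3289, 0.1215]
eef_rot: [-179.9, -0.1, 176.8]
contact_force: [0.6, 0.8, 0.1]
opening: 0.0401
grasp_force: 0.0
```

```bash
python3 - <<'E'
from workcell import robot
import cv2,pickle
s=robot.sense();f=robot.grab_frame("wrist");f["s"]=s;pickle.dump(f,open("w3.pkl","wb"))
cv2.imwrite("pics/w3.png",f["image"])
E
python3 rel.py
```

```text
t 8.15 [0.4675 0.3292 0.1224] [1.7999e+02 2.0000e-02 1.7681e+02] op 0.0403 g 0.0 F [-0.5 -0.1 -1.1] j [ 31.5  24.4  88.8  -0.   66.7 -55.3]
```

View pics/w3.png

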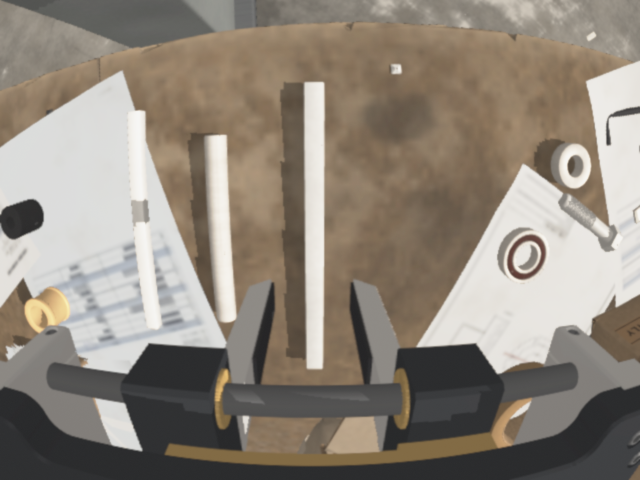

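```bash
python3 - <<'E'
from h import *
f=pickle.load(open("w3.pkl","rb"))
g=f["image"].min(2);m=(g>165)
for i,mm,s,c in blobs(m,800):
    if s[0]<315<s[0]+s[2] and s[1]<120:
        v,u=np.nonzero(mm);print(s)
        e=[]
        for lo,hi in((90,110),(180,200),(300,320)):
            k=(v>=lo)&(v<hi);e.append([u[k].mean(),v[k].mean()])
        P=wplane(f,e,.015);d=P[2]-P[0];print(P,np.degrees(np.arctan2(d[1],d[0])))
        E=wplane(f,[[u[v<v.min()+5].mean(),s[1]],[u[v>v.max()-15].mean(),s[1]+s[3]-1]],.015);print(E,E.mean(0),np.linalg.norm(E[1]-E[0]))
E
python3 rel.py .4665 .3297 .004 177
```

```text
[ 305   82   20  287 5253]
[[0.35577541 0.3349249  0.015     ]
 [0.42539849 0.33095884 0.015     ]
 [0.52842185 0.32590982 0.015     ]] -2.9890995060255534
[[0.34206574 0.33556997 0.015     ]
 [0.59106029 0.3223588  0.015     ]] [0.46656302 0.32896438 0.015     ] 0.2493447848338026
t 8.15 [0.4675 0.3292 0.1224] [1.7999e+02 2.0000e-02 1.7681e+02] op 0.0403 g 0.0 F [-0.5 -0.1 -1.1] j [ 31.5  24.4  88.8  -0.   66.7 -55.3]
[0.0, 0.0, -0.003] [0.1, 0.04, 11.84]
```

Emit:
play_rows(
  steps=[0, 0, -0.003, 0.1, 0, 4, 4, 0, 0, -0.003, 0.1, 0, 8, 4, 0, 0, -0.003, 0.1, 0, 10.5, 4, 0, 0, -0.003, 0.1, 0, 11.5, 4, 0, 0, -0.003, 0.1, 0, 11.5, 4, 0, 0, -0.003, 0.1, 0, 11.5, 4],
)

```text
time_s: 8.75
ee_pos: [0.4671, 0.3301, 0.0083]
eef_rot: [179.9, 0.1, 177.1]
contact_force: [0.3, -0.2, -0.4]
opening: 0.0401
grasp_force: 0.0
```

```bash
for i in 1 2; do python3 rel.py .4665 .3292 .004 177;done
```

```text
t 8.75 [0.4671 0.3301 0.0083] [1.7992e+02 1.2000e-01 1.7706e+02] op 0.0401 g 0.0 F [ 0.3 -0.2 -0.4] j [ 31.6  33.3  92.8   0.   53.7 -55.5]
[0.001, 0.002, 0.001] [0.06, -0.09, 0.43]
t 8.75 [0.4671 0.3301 0.0083] [1.7992e+02 1.2000e-01 1.7706e+02] op 0.0401 g 0.0 F [ 0.3 -0.2 -0.4] j [ 31.6  33.3  92.8   0.   53.7 -55.5]
[0.001, 0.002, 0.001] [0.06, -0.09, 0.43]
```

Emit:
play_rows(
  steps=[0, 0, 0, 0.05, -0.08, 0.4, 4, 0, 0, 0, 0.05, -0.08, 0.4, 4, 0, 0, 0, 0.05, -0.08, 0.4, 2, 0, 0, 0, 0.05, -0.08, 0.4, 1, 0, 0, 0, 0.05, -0.08, 0.4, 0.5, 0, 0, 0, 0.05, -0.08, 0.4, 0.5, 0, 0, 0, 0.05, -0.08, 0.4, 0.5, 0, 0, 0, 0.05, -0.08, 0.4, 0.5, 0, 0, 0, 0.05, -0.08, 0.4, 0.5, 0, 0, 0, 0.05, -0.08, 0.4, 0.5],
)

```text
time_s: 9.75
ee_pos: [0.4657, 0.329, 0.0026]
eef_rot: [180.0, 0.0, 177.1]
contact_force: [-0.1, 2.3, 2.8]
opening: 0.0146
grasp_force: 30.0
```

```bash
python3 rel.py
```

```text
t 9.75 [0.4657 0.329  0.0026] [1.7998e+02 2.0000e-02 1.7709e+02] op 0.0146 g 30.0 F [-0.1  2.3  2.8] j [ 31.6  33.7  93.2   0.   53.1 -55.5]
```

Emit:
play_rows(
  steps=[0, 0, 0, 0, 0, -1, 0.5, 0, 0, 0, 0, 0, -2.5, 0.5, 0, 0, 0, 0, 0, -4.5, 0.5, 0, 0, 0, 0, 0, -6.5, 0.5, 0, 0, 0, 0, 0, -8.5, 0.5, 0, 0, 0, 0, 0, -10.5, 0.5, 0, 0, 0, 0, 0, -12.5, 0.5, 0, 0, 0, 0, 0, -14.5, 0.5, 0, 0, 0, 0, 0, -16, 0.5, 0, 0, 0, 0, 0, -17, 0.5, 0, 0, 0, 0, 0, -17, 0.5],
)

```text
time_s: 10.85
ee_pos: [0.4659, 0.329, 0.1741]
eef_rot: [179.9, 0.1, 177.1]
contact_force: [0.6, -0.1, -4.6]
opening: 0.0147
grasp_force: 30.0
```

```bash
python3 rel.py .44 .06 .17 141
```

```text
t 10.85 [0.4659 0.329  0.1741] [1.7993e+02 1.0000e-01 1.7709e+02] op 0.0147 g 30.0 F [ 0.6 -0.1 -4.6] j [ 31.5  21.2  86.1  -0.   72.6 -55.5]
[0.002, 0.001, 0.63] [1.22, -26.99, 0.38]
```

Emit:
play_rows(
  steps=[0, 0, 0.04, 0.1, -1.5, 0, 0.5, 0, 0, 0.1, 0.2, -4, 0, 0.5, 0, 0, 0.16, 0.3, -7, 0, 0.5, 0, 0, 0.23, 0.4, -10, 0, 0.5, 0, 0, 0.3, 0.5, -13, 0, 0.5, 0, 0, 0.37, 0.6, -16, 0, 0.5, 0, 0, 0.44, 0.8, -19, 0, 0.5, 0, 0, 0.51, 1, -22, 0, 0.5, 0, 0, 0.57, 1.1, -24.5, 0, 0.5, 0, 0, 0.61, 1.2, -26, 0, 0.5, 0, 0, 0.63, 1.2, -27, 0, 0.5, 0, 0, 0.63, 1.2, -27, 0, 0.5],
)

```text
time_s: 12.05
ee_pos: [0.4395, 0.0588, 0.172]
eef_rot: [-180.0, -0.0, 140.9]
contact_force: [-0.3, 0.1, -3.9]
opening: 0.0145
grasp_force: 30.0
```

```bash
python3 rel.py .4717 -.2145 .17 105.2
```

```text
t 12.05 [0.4395 0.0588 0.172 ] [-1.7996e+02 -3.0000e-02  1.4087e+02] op 0.0145 g 30.0 F [-0.3  0.1 -3.9] j [  2.9   5.4 105.9  -0.   68.7 -48. ]
[-0.001, -0.0, 0.623] [-19.75, -19.17, 0.21]
```

Emit:
play_rows(
  steps=[0, 0, 0.04, -1, -1, 0, 0.5, 0, 0, 0.1, -2.8, -2.8, 0, 0.5, 0, 0, 0.16, -5, -4.8, 0, 0.5, 0, 0, 0.23, -7.2, -7, 0, 0.5, 0, 0, 0.3, -9.5, -9.2, 0, 0.5, 0, 0, 0.37, -11.8, -11.4, 0, 0.5, 0, 0, 0.44, -14, -13.6, 0, 0.5, 0, 0, 0.51, -16.2, -15.7, 0, 0.5, 0, 0, 0.57, -18, -17.5, 0, 0.5, 0, 0, 0.61, -19.2, -18.7, 0, 0.5, 0, 0, 0.623, -19.75, -19.2, 0, 0.5, 0, 0, 0.623, -19.75, -19.2, 0, 0.5],
)

```text
time_s: 13.25
ee_pos: [0.4726, -0.2136, 0.1721]
eef_rot: [-180.0, -0.0, 105.3]
contact_force: [-0.5, 0.4, -3.4]
opening: 0.0144
grasp_force: 30.0
```

```bash
python3 rel.py .4720 -.2147 .12 105.2; python3 - <<'E'
from workcell import robot
import cv2,pickle
s=robot.sense();f=robot.grab_frame("wrist");f["s"]=s;pickle.dump(f,open("w4.pkl","wb"));fs=[f["image"]]
for n in("top","side"):
    g=robot.grab_frame(n);pickle.dump(g,open(n+"4.pkl","wb"));fs.append(g["image"])
a=cv2.resize(fs[0],(400,300));b=cv2.resize(fs[1][200:350,370:570],(400,300));c=cv2.resize(fs[2][240:420,240:480],(400,300))
cv2.imwrite("pics/c4.png",cv2.vconcat([cv2.hconcat([a,b]),cv2.hconcat([c,c*0])]))
E
```

```text
t 13.25 [ 0.4726 -0.2136  0.1721] [-1.7998e+02 -3.0000e-02  1.0532e+02] op 0.0144 g 30.0 F [-0.5  0.4 -3.4] j [-28.4  15.   94.6   0.   70.5 -43.7]
[-0.0, -0.0, 0.002] [-0.09, -0.09, 5.21]
```

View pics/c4.png

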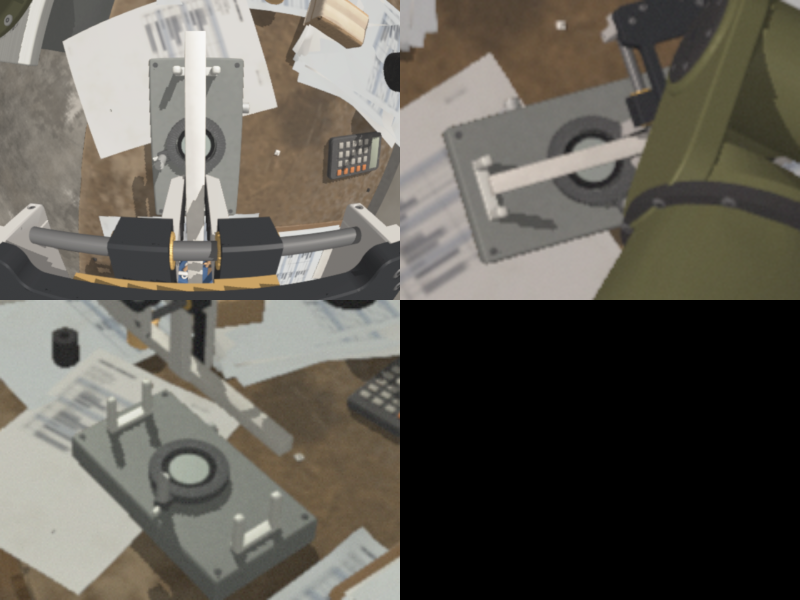

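```bash
python3 - <<'E'
from h import *
np.set_printoptions(precision=4,suppress=True)
c=np.array([.4721,-.2147]);t=np.radians(15.2);ex=np.array([np.cos(t),np.sin(t)]);ey=np.array([-ex[1],ex[0]])
for n in("top","side"):
    f=pickle.load(open(n+"4.pkl","rb"));P=cloud(f)
    d=P[...,:2]-c;x=d@ex;y=d@ey
    m=(abs(x)<.02)&(abs(y)<.14)&(P[...,2]>.14)&(P[...,2]<.215)
    for i,mm,s,ce in blobs(m,30):
        p=P[mm];top=p[:,2]>np.percentile(p[:,2],50)-.004
        X,Y,Z=x[mm],y[mm],p[:,2];o=abs(Y)>.03
        if o.sum()<30: continue
        print(n,len(Y),"y",Y.min(),Y.max(),"x fit",np.polyfit(Y[o],X[o],1),"zfit",np.polyfit(Y[o],Z[o],1),Z[o].min(),Z[o].max(), X[o].min(),X[o].max())
f=pickle.load(open("w4.pkl","rb"));g=f["image"].min(2)
for v in(60,100,140,200,250):
    print(v,np.nonzero(g[v,340:450]>190)[0][[0,-1]]+340)
v0=50;r=[int(np.nonzero(g[:,390]>190)[0][0])];print(r)
E
```

```text
top 888 y -0.005216250408195122 0.12464026142928807 x fit [-0.0013 -0.0023] zfit [-0.009   0.1853] 0.17188789587731967 0.18928067468789922 -0.009834242321034947 0.0053753199820983115
side 1715 y -0.12590659339237037 0.12378359130961578 x fit [-0.0093 -0.0023] zfit [-0.0081  0.1806] 0.1665776760633353 0.18748542723461512 -0.008840139105895465 0.00989526479405027
60 [340 412]
100 [391 424]
140 [390 435]Traceback (most recent call last):
  File "<stdin>", line 15, in <module>
IndexError: index 0 is out of bounds for axis 0 with size 0
```

Emit:
play_rows(
  steps=[0, 0, 0, -0.05, -0.05, 1, 0.5, 0, 0, 0, -0.1, -0.08, 2.5, 0.5, 0, 0, 0, -0.1, -0.08, 4.5, 0.5, 0, 0, 0, -0.1, -0.08, 6.5, 0.5, 0, 0, 0, -0.1, -0.08, 7.5, 0.5, 0, 0, 0, -0.1, -0.08, 7.5, 0.5, 0, 0, 0, -0.1, -0.08, 7.5, 0.5],
)

```text
time_s: 14.1
ee_pos: [0.4723, -0.2148, 0.098]
eef_rot: [180.0, 0.0, 105.3]
contact_force: [-0.6, -0.1, -4.6]
opening: 0.0144
grasp_force: 30.0
```

```bash
python3 rel.py .4720 -.2147 .061 105.2; python3 - <<'E'
from workcell import robot
import sys
from h import *
np.set_printoptions(precision=4,suppress=True)
f=robot.grab_frame("side");P=cloud(f);np.save("s.npy",P)
c=np.array([.473,-.2137]);t=np.radians(15.2);ex=np.array([np.cos(t),np.sin(t)]);ey=np.array([-ex[1],ex[0]])
d=P[...,:2]-c;x=d@ex;y=d@ey
m=(abs(x)<.018)&(abs(y)<.14)&(P[...,2]>.085)&(P[...,2]<.13)&(abs(y)>.03)
X,Y,Z=x[m],y[m],P[...,2][m];print("y",Y.min(),Y.max(),"x",X.min(),X.max(),np.polyfit(Y,X,1),"z",np.percentile(Z,[2,50,98]))
E
```

```text
t 14.10 [ 0.4723 -0.2148  0.098 ] [1.7997e+02 2.0000e-02 1.0532e+02] op 0.0144 g 30.0 F [-0.6 -0.1 -4.6] j [-28.5  20.   98.8   0.   61.2 -43.8]
[0.0, 0.0, 0.002] [0.02, -0.03, 3.7]
y -0.12823714021017288 0.05804932428045417 x -0.010032184067911603 0.007583279857075961 [-0.0045 -0.0037] z [0.0962 0.1092 0.1125]
```

Emit:
play_rows(
  steps=[0, 0, 0.001, 0.02, 0.05, 0.7, 0.5, 0, 0, 0.001, 0.05, 0.05, 1.5, 0.5, 0, 0, 0.001, 0.1, 0.05, 2.3, 0.5, 0, 0, 0.001, 0.1, 0.05, 3, 0.5, 0, 0, 0.001, 0.1, 0.05, 3.4, 0.5, 0, 0, 0.001, 0.1, 0.05, 3.6, 0.5, 0, 0, 0.001, 0.1, 0.05, 3.6, 0.5, 0, 0, 0.001, 0.1, 0.05, 3.6, 0.5, 0, 0, 0.001, 0.1, 0.05, 3.6, 0.5, 0, 0, 0.001, 0.1, 0.05, 3.6, 0.5],
)

```text
time_s: 15.15
ee_pos: [0.4724, -0.2138, 0.0617]
eef_rot: [180.0, 0.0, 105.2]
contact_force: [0.5, -0.1, -4.4]
opening: 0.0147
grasp_force: 30.0
```

```bash
python3 rel.py .4720 -.2147 .061 105.2; python3 - <<'E'
from workcell import robot
from h import *
np.set_printoptions(precision=4,suppress=True)
im=[]
for n,c in(("side",[.473,-.2137]),("top",[.4704,-.2135])):
    f=robot.grab_frame(n);P=cloud(f)
    im.append(f["image"])
    t=np.radians(15.2);ex=np.array([np.cos(t),np.sin(t)]);ey=np.array([-ex[1],ex[0]])
    d=P[...,:2]-np.array(c);x=d@ex;y=d@ey
    m=(abs(x)<.014)&(abs(y)<.14)&(P[...,2]>.066)&(P[...,2]<.082)&(abs(y)>.03)
    X,Y,Z=x[m],y[m],P[...,2][m];print(n,m.sum(),"y",Y.min(),Y.max(),"x",X.min(),X.max(),np.polyfit(Y,X,1),"z",np.percentile(Z,[2,50,98]))
cv2.imwrite("pics/c5.png",cv2.hconcat([cv2.resize(im[0][270:420,260:460],(400,300),interpolation=2),cv2.resize(im[1][200:350,370:570],(400,300),interpolation=2)]))
E
```

```text
t 15.15 [ 0.4724 -0.2138  0.0617] [1.7998e+02 2.0000e-02 1.0524e+02] op 0.0147 g 30.0 F [ 0.5 -0.1 -4.4] j [-28.4  22.9 100.3   0.   56.7 -43.6]
[0.0, 0.0, 0.001] [-0.07, -0.06, 0.07]
side 704 y -0.1274313758201514 0.05618992225621544 x -0.009612301912874502 0.008863719455136613 [-0.0044 -0.0027] z [0.0666 0.0734 0.0764]
top 452 y 0.03002269983414227 0.12221085355942007 x -0.008903114875304872 0.006188565313710562 [ 0.0015 -0.0016] z [0.0709 0.0741 0.0775]
```

View pics/c5.png

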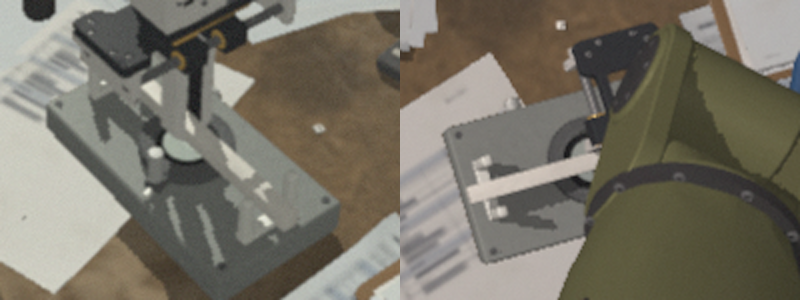

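```bash
python3 -c "
from workcell import robot
print(robot.finish_job())"
```

```text
the job is handed in; nothing more can be done
None
```

I locked the lens ring at about 1.105 rad and handed the job in with the longest bar held still over the lens. The bar is level, about 2–3 mm off lengthways and 1 mm sideways, with its underside about 11 mm above the ring. The hand-in gave no verdict, and I didn't re-measure the other objects.

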